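# Key a ribbed stone model into the sawing holder and snap its locking arm shut

### The arm

A 6-joint arm with a two-finger parallel gripper is mounted at the origin on a cart in front of the work surface, level with it; the furniture and walls round the work are solid. World frame = base frame: x ahead of the robot, y to its left, z up, the work surface at z = 0. Lengths are in mm, angles in rad, forces in N, time in s.
With the tool pointing down it reaches from about 350 to 775 mm from the base axis. Payload 5.5 kg.
Tool frame: the origin (TCP) lies on the front face of the gripper's body, between the roots of the fingers; the fingertips stand 73 mm ahead of it and the grasp point (between the pads) lies 54 mm ahead of it; z points along the fingers, y is the line along which they close (so a half turn about z gives the same grasp; the last joint's range is limited). The gripper opens to 85 mm and grips with 20 to 120 N. Pads are 22 mm wide; open, the fingers measure 114 mm over their backs; the gripper's body (76 mm by 85 mm) begins 54 mm behind the grasp point. The pads swing forward as they close: fully open they stand 13 mm farther back than shut.
Start: joints at [-0.14, 0.313, 0.046, 1.304, 0, 1.431], TCP at [575.034, -0.014, 303.923] pointing down, gripper open.
Joint ranges: [-2.76, 2.76], [-0.86, 1.69], [-1.03, 1.26], [-2.2, 2.34], [-1.47, 1.5], [-3.14, 3.14]. Speed limits (rad/s): [2.57, 2.57, 3.14, 3.14, 3.14, 3.14].

### API

Orientations are given as a rotation vector (axis times angle).
In Python, from rig import robot gives the robot as it stands.
- The arm moves only by the tool run_rows, called after "Call:" in YAML: its name, and indented under it one key for each argument. Schema: {"type":"object","properties":{"ticks":{"type":"string"},"finger_gap":{"type":"number"},"only":{"type":"string"},"quiet":{"type":"boolean"},"lines":{"type":"string"}},"required":["ticks"],"additionalProperties":false}. ticks is a string of 1 to 8 rows, parted by a bar, with the numbers parted by spaces; each row has 4 numbers: dx, dy, dz in cm, then a turn about the tool's z in units of 0.25 rad; each row is the pose to reach, as a shift and turn from the pose commanded when the call began, along the tool's axes at that moment; what a row does not reach only later rows make up. A row lasts 1/12 s, in which the tool goes at most 41.7 mm and 0.125 rad, less where a joint would pass 70% of its speed; a pose out of reach is approached as far as the arm can. finger_gap is the opening from 0.0 (shut) to 1.0 (fully open), set as the call begins (left out keeps the last). The fingers move at their own pace and stop on an object; the grip force is fixed at half the most. Time passes only in rows, so rows that do not move let the fingers close. The tool returns the time, the measured TCP pose, the force, the opening and the grip force at its end. only (a regular expression) keeps the lines of the reply that match it, lines (a string "A,B") keeps lines A to B, and quiet returns only ok. Input that does not fit is refused with a message, and nothing moves.
- robot.get_obs(): the state, without advancing time (a new reading comes with each control period).
- robot.grab_frame(name): name is "scene" or "side" or "wrist"; returns the picture (400x640x3 uint8, blue, green, red); there is no depth.
- robot.camera_params(name): a dict with "fx", "fy", "cx", "cy" (pixels), "xyz" and "attitude" of the camera in the world. Camera axes: x right, y down, z forward; pixel columns grow to the right and rows downward; lengths in mm; the calibration is good to about 2 mm. A picture is of the moment at which its call begins: read the wrist's pose just before it. camera_params takes no time and is no camera call; for the wrist camera it gives the pose at the moment of the call.
- robot.sign_off(): hands the job in; it is judged then, once.
The state is a dict: "time_s": time; "joint_pos": joint angles; "dq": joint speeds; "joint_torque": joint torques, N m; "tcp_pos": TCP position; "tcp_rot": TCP orientation; "wrist_force": force on the tool from outside, world axes, zero at the start; "torque": the same for the moment, N m; "width": opening from 0.0 (shut) to 1.0 (fully open); "finger_force": force on a finger pad.
Only numpy, scipy, OpenCV 4.12 (cv2) and the standard library are available. Lean on these libraries where they do the work, as an engineer would, in place of code of your own. Each camera call takes 0.05 s, during which the arm holds its last target. There are 200 camera calls.

### The job

Mount the ribbed stone model in the die-sawing holder. Pull the locking arm out of its spring catch and swing it well clear (at least 75 degrees), slide the model along the bed - without lifting it off the bed - with its side against the low fence until its fins are fully home between the fins of the holder's comb, then swing the arm back until it snaps shut in its catch with its own short fins in the ribs at the model's back end. Let go of everything and do not shift the other things lying around.

Things in the scene. Friction and masses are not known exactly. Their poses are not given: they have to be found in the camera images.
- holder: Sawing holder fixed on the worktop: dark grey bed plate, x -226..+62 mm, y -62..+72, its top 8 mm above this origin (on the worktop). Its +x = the way the model slides in, -y = fence side, z up. The origin lies exactly below where the ribbed model's origin is when home. Home = model's x, y axes and origin in line with the holder's (model on the fence is 1 mm off in y: fits).
- comb_mouth (a point): Middle of the line of the comb's fin tips, at bed height, holder x +26, y 0. The comb: aluminium block 80 mm wide, 20 mm high above the bed, with its face (the stop) at holder x +42, and four fins 5 mm thick, 18 mm high, pointing to -x with rounded tips at holder y -21, -7, +7, +21. Axes as the holder's.
- fence_end (a point): Entry end of the low steel fence, on its inner face at bed height: holder x -200, y -31.5. The inner face runs from here straight along +x to the comb (x +42); the fence is 8 mm thick and only 6 mm high above the bed, so the arm swings over it. On the oppopoint side, some 30 mm beyond the bed's +y edge, begins a furnace's base plate, 16 mm high. Axes as the holder's.
- ribbed_model: Loose stone model, 0.2-0.35 kg, 49 mm high: white tooth arch 45x56 mm on a ribbed plaster base; starts on the bed's open end, askew, off the fence, outside the arm's swing. Origin: centre of the underside of the base's solid part, which is 48 (x) x 61 (y) x 16 mm high. Flat sides at y +-30.5, from x -32 to +42 (outer ribs and fins are flush with them). z up.
- model_fins (a point): Middle of the fin tips of the ribbed model at its underside: model x +42, y 0. Five fins 5 mm thick and 16 mm high point to model +x, 18 mm long, rounded tips, at model y -28, -14, 0, 14, 28; the 9 mm gaps take the holder's fins with 2 mm play on each side.
- model_ribs (a point): Middle of the ends of the ribbed model's five short ribs, at its underside: model x -32, y 0. The ribs, 5 mm thick, 8 mm long and 16 mm high, at the same y as the fins, are its end face for pushing it into the comb; the locking arm's fins enter their gaps.
- locking_arm (a joint): Arm angle, rad: 0 = shut across the bed, snapped in the catch (as at the start); grows to 2.2 swinging away from the comb, clockwise from above. Steel bar 13 mm wide, 5-18 mm above the bed, reaches 92 mm from its pivot and sweeps that radius. Stays where left (friction under 1 N at the post). Shut, it clears the end of a homed model by 2 mm.
- pivot_axis (a point): Point on the arm's upright pivot axis, holder x -40, y +46 mm, 38 mm above the worktop (as high as thumb_post). When shut, the arm runs from here along holder -y; three 8 mm fins on its +x side, 32 to 70 mm from the pivot, then enter the gaps of the model's ribs.
- thumb_post (a point): Middle of the upright round steel pin on the arm, 10 mm diameter (11 at the knob on its top), 70 mm from the pivot; it rises from 26 mm to 49 mm above the worktop, this point is at 38. Push it from any side, or grip it: it may turn in the grip. Arm shut: holder x -40, y -24.
- catch (a point): Spring catch beyond the fence, holder x -47, y -48, 20 mm above the worktop; its dark housing behind it (y -53 to -61) is 16 mm above the bed. Its sprung nub holds the arm's round nose; pushing the thumb post past it takes about 5 to 6 N either way, within the last 0.15 rad before shut.
- plain_model: Bystander: yellowish stone model with a plain base, 56x65x44 mm; origin under its centre.
- burs: Bystander: white bur block, 34x74x46 mm; origin under its centre.
- saw_case: Bystander: long blue plastic case, 31x205x16 mm; origin under its centre.
- sealer_bottle: Bystander: small white bottle with a black cap, 30 mm in diameter, 66 mm high; origin under its centre.

How it is judged:
By the outcome, as a careful person would: the job done as asked, in the order asked, and still so for the second after the job is handed in, with the robot touching nothing.
It also fails if it takes over 72 s, if anything falls off the work surface, if the arm or the gripper's body presses on something with over 40 N, if the wrist force passes 120 N, or if a joint passes its speed limit or range.

## Working session

There is one attempt and no reset: what is moved stays moved. The work goes in short steps, Python scripts to look and compute and a tool call to move; the robot and the scene stay as the last step left them, time stands still between calls to the robot, and variables do not carry over. Pictures are saved under pics/ and viewed, at most 10 in all, crops included, and the job is handed in when it is done.

```bash
ls; mkdir -p pics; cat > h.py <<'E'
import numpy as np,cv2
from scipy.spatial.transform import Rotation as R
from rig import robot
def ray(c,u,v):
    d=R.from_rotvec(c["attitude"]).as_matrix()@np.array([(u-c["cx"])/c["fx"],(v-c["cy"])/c["fy"],1.])
    return np.array(c["xyz"]),d
def plane(c,u,v,z):
    o,d=ray(c,u,v); return o+d*(z-o[2])/d[2]
def proj(c,p):
    q=R.from_rotvec(c["attitude"]).as_matrix().T@(np.array(p)-c["xyz"])
    return np.array([c["fx"]*q[0]/q[2]+c["cx"],c["fy"]*q[1]/q[2]+c["cy"]])
E
python3 - <<'E'
from h import *
o=robot.get_obs();print(o["time_s"],o["tcp_pos"],o["tcp_rot"],R.from_rotvec(o["tcp_rot"]).as_matrix().round(3))
for n in["scene","side","wrist"]:
    c=robot.camera_params(n);print(n,c,np.size(c["attitude"]))
    f=robot.grab_frame(n);cv2.imwrite(f"pics/{n}0.png",f)
E
```

```text
pics
rig.py
0.0 [5.74647682e+02 3.24247946e-02 3.03012878e+02] [-2.22044575e+00 -2.22042503e+00  1.67101625e-03] [[ 0.     1.    -0.002]
 [ 1.    -0.     0.   ]
 [ 0.    -0.002 -1.   ]]
scene {'fx': 510.75633968106155, 'fy': 510.75633968106155, 'cx': 312.34889044434954, 'cy': 195.27236472811373, 'xyz': array([ 543.46791229,  517.56468869, 1038.62090039]), 'attitude': array([-0.06980473,  3.0318665 , -0.73707742])} 3
side {'fx': 384.1565054518594, 'fy': 384.1565054518594, 'cx': 326.08063857132913, 'cy': 194.85975344684445, 'xyz': array([1037.25642913,  -71.28828462,  761.85426111]), 'attitude': array([-2.0022481 , -1.69897724,  0.5601819 ])} 3
wrist {'fx': 335.4321811830337, 'fy': 335.4321811830337, 'cx': 317.15527113891113, 'cy': 203.24600619939247, 'xyz': array([574.99231203,  65.41297787, 372.89945236]), 'attitude': array([ 2.87989715e+00, -4.22746508e-05, -1.81504158e-03])} 3
```

View pics/scene0.png

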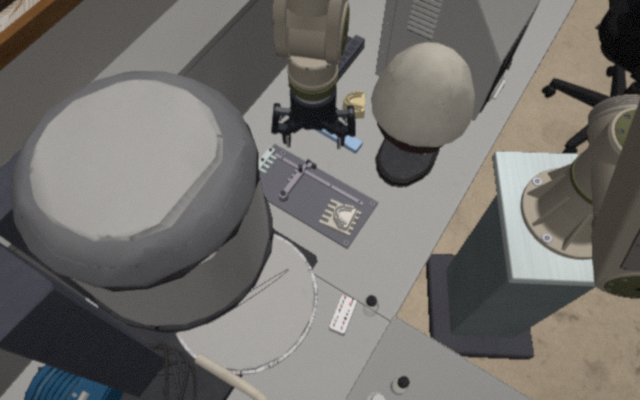

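View pics/wrist0.png

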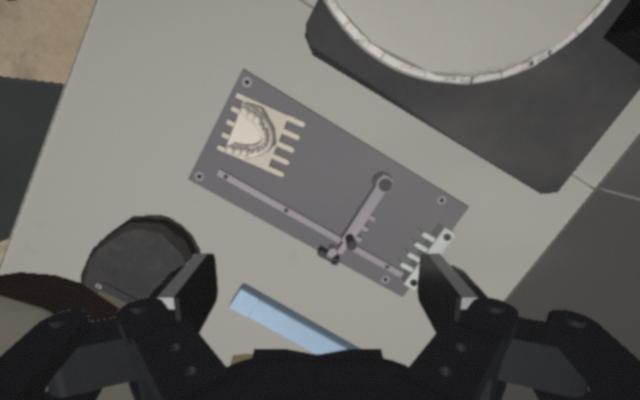

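The wrist view shows the bed (corners about (243,69), (468,207), (405,296), (190,179)). The model is at the open end at (255,130), the arm pivot at (383,183), the post near (350,242), the comb near (430,250), and the blue case at (290,320).

```bash
cat > det.py <<'E'
from h import *
def rect(c,m,z):
    cs,_=cv2.findContours(m,cv2.RETR_EXTERNAL,cv2.CHAIN_APPROX_NONE)
    k=max(cs,key=cv2.contourArea)[:,0]
    P=np.array([plane(c,u,v,z)[:2] for u,v in k],np.float32)
    return k,P,cv2.minAreaRect(P)
E
python3 - <<'E'
from det import *
c=robot.camera_params("wrist");f=cv2.imread("pics/wrist0.png")
for u,v in[(300,130),(330,180),(150,60),(250,180),(297,137),(275,170),(245,130),(500,110),(383,183),(350,242),(440,237),(300,220)]:print((u,v),f[v,u])
hsv=cv2.cvtColor(f,cv2.COLOR_BGR2HSV)
roi=np.zeros(f.shape[:2],np.uint8);roi[60:310,185:480]=1
print([plane(c,u,v,8).round(1)[:2] for u,v in[(243,69),(468,207),(405,296),(190,179)]])
print("screws",[plane(c,u,v,8).round(1)[:2] for u,v in[(247,82),(442,200),(386,280),(199,177)]])
m=((f[...,2].astype(int)>f[...,0]+15)&(f[...,2]>130)).astype(np.uint8)*roi*255
k,P,r=rect(c,m,24);print("model",r,cv2.boxPoints(r).round(1).tolist(),len(k))
cv2.imwrite("pics/crop0.png",cv2.resize(f[60:310,180:480],None,fx=2.4,fy=2.4,interpolation=cv2.INTER_CUBIC))
E
```

```text
(300, 130) [109 107 109]
(330, 180) [108 107 108]
(150, 60) [144 151 154]
(250, 180) [107 105 108]
(297, 137) [165 181 189]
(275, 170) [160 176 185]
(245, 130) [185 197 206]
(500, 110) [69 71 71]
(383, 183) [83 80 83]
(350, 242) [66 64 66]
(440, 237) [170 177 174]
(300, 220) [145 140 147]
[array([499.2, 109.1]), array([745. , -36.7]), array([ 681.5, -149.2]), array([434.1,  -4.6])]
screws [array([502.6,  96.6]), array([714.9, -28.6]), array([ 657.2, -127.7]), array([444.2,  -2.4])]
model ((516.6162719726562, 43.32526779174805), (61.16189956665039, 73.02999114990234), 66.33967590332031) [[470.8999938964844, 30.0], [537.7999877929688, 0.699999988079071], [562.2999877929688, 56.70000076293945], [495.3999938964844, 86.0]] 666
```

View pics/crop0.png

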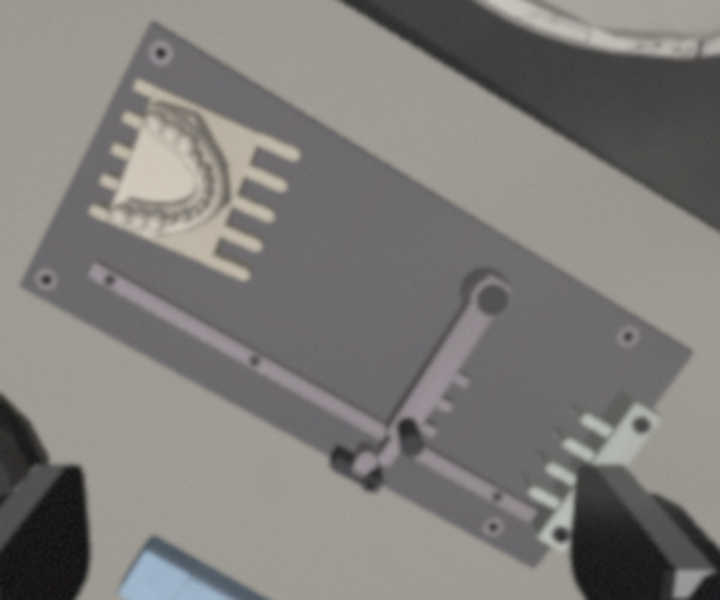

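The crop shows the bed corners at crop (152,22), (693,352), (535,567), (22,286). The fence runs from (95,268) to (535,515), the comb fin tips are near (585,418) to (531,492), and the post knob is near (406,428). The model sits askew, yawed about 7° from the fence.

```bash
python3 - <<'E'
from det import *
from scipy.optimize import least_squares
c=robot.camera_params("wrist")
px=lambda a,b:(180+a/2.4,60+b/2.4)
pts=[((152,22),(-226,72,8)),((693,352),(62,72,8)),((535,567),(62,-62,8)),((22,286),(-226,-62,8)),
((585,418),(26,21,26)),((567,443),(26,7,26)),((549,470),(26,-7,26)),((531,492),(26,-21,26)),
((97,263),(-200,-31.5,14))]
W=np.array([plane(c,*px(*a),h[2])[:2] for a,h in pts]);H=np.array([h[:2] for a,h in pts],float)
def tr(p,h):
    s,k=np.sin(p[2]),np.cos(p[2]);return p[:2]+np.c_[k*h[:,0]-s*h[:,1],s*h[:,0]+k*h[:,1]]
s=least_squares(lambda p:(tr(p,H)-W).ravel(),[680,-50,-.53],loss="soft_l1")
p=s.x;print("holder",p,np.degrees(p[2]));print((tr(p,H)-W).round(1).tolist())
for n,h in[("pivot",(-40,46)),("post",(-40,-24)),("mouth",(26,0)),("fence",(-200,-31.5))]:print(n,tr(p,np.array([h],float))[0].round(1))
print("seen post49",plane(c,*px(407,425),49),"pivot26",plane(c,*px(492,298),26))
a=np.radians(-23.66);m=np.array([516.6,43.3])-5*np.array([np.cos(a),np.sin(a)])
k,q=np.cos(p[2]),np.sin(p[2]);d=m-p[:2];print("model in holder",k*d[0]+q*d[1],-q*d[0]+k*d[1],np.degrees(a-p[2]))
np.save("holder.npy",p)
E
```

```text
holder [ 6.57987931e+02 -6.75585517e+01 -5.34130493e-01] -30.603422946944466
[[0.6, 0.6], [2.2, -0.8], [0.8, -3.0], [-1.2, -1.1], [-0.6, -0.0], [-0.5, 0.2], [-0.2, 1.6], [0.3, 0.7], [-0.4, 0.3]]
pivot [647.   -7.6]
post [611.3 -67.9]
mouth [680.4 -80.8]
fence [469.8   7.1]
seen post49 [608.01355901 -57.38460244  49.        ] pivot26 [646.23119596  -6.71036876  26.        ]
model in holder -183.09485917059385 22.833214065779188 6.943422946944463
```

View pics/side0.png

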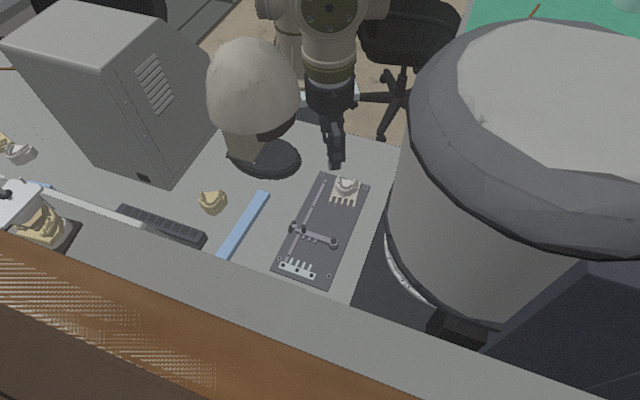

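```bash
cat >> det.py <<'E'
p=np.load("holder.npy")
def hw(x,y):
    k,s=np.cos(p[2]),np.sin(p[2]);return np.array([p[0]+k*x-s*y,p[1]+s*x+k*y])
def goto(x,y,z,phi):
    "shift in tool axes to holder x,y (mm), TCP height z, tool-y direction phi (rad) in the holder frame"
    o=robot.get_obs();M=R.from_rotvec(o["tcp_rot"]).as_matrix()
    t=np.r_[hw(x,y),z]-o["tcp_pos"];d=M.T@t
    yaw=np.arctan2(M[1,1],M[0,1]);a=-(phi+p[2]-yaw);a=(a+np.pi)%(2*np.pi)-np.pi
    print("shift",d.round(1),"turn",round(a,3),"t",round(o["time_s"],2),"F",np.round(o["wrist_force"],1),"j6",round(o["joint_pos"][5],2))
E
python3 - <<'E'
from det import *
print("post px",[proj(robot.camera_params("wrist"),[*hw(-40,-24),z]) for z in(26,49)])
a=plane(robot.camera_params("wrist"),550,190,0);print(a)
goto(-40,-24,130,np.pi);goto(-40,-24,103,0)
E
```

```text
post px [array([350.43923542, 238.57680441]), array([352.54562594, 246.58201371])]
[839.71442065 -18.88272445   0.        ]
shift [-67.9  36.9 173.1] turn -2.607 t 0.15 F [1.  0.2 0.3] j6 1.43
shift [-67.9  36.9 200.1] turn 0.534 t 0.15 F [1.  0.2 0.3] j6 1.43
```
Post top px predicted (352.5,246.6) → crop (414,448). Observed dark thing from (403,425) to (412,450). OK consistent.

The side view shows the bed with the furnace hood overhanging at the right, its left edge near px 388. The lamp head is at (253,85), close to the entry end. I'll estimate both clearances.

```bash
python3 - <<'E'
from det import *
W,S,D=[robot.camera_params(n) for n in("wrist","scene","side")]
def tri(a,ua,b,ub):
    o1,d1=ray(a,*ua);o2,d2=ray(b,*ub);A=np.c_[d1,-d2];t=np.linalg.lstsq(A,o2-o1,rcond=None)[0]
    return ((o1+d1*t[0]+o2+d2*t[1])/2).round(0),np.linalg.norm(o1+d1*t[0]-o2-d2*t[1]).round(0)
print("lamp head",tri(S,(423,97),D,(253,90)),"lamp base",plane(W,145,260,10))
def toh(q):
    d=np.array(q[:2])-p[:2];k,s=np.cos(p[2]),np.sin(p[2]);return (k*d[0]+s*d[1]).round(),(-s*d[0]+k*d[1]).round()
for z in(20,40):
    P=np.array([plane(W,u,v,z)[:2] for u,v in[(340,10),(395,65),(460,80),(540,60),(600,10)]])
    A=np.c_[2*P,np.ones(5)];x=np.linalg.lstsq(A,(P**2).sum(1),rcond=None)[0];r=np.sqrt(x[2]+x[:2]@x[:2]);print("plate",z,x[:2],r,toh(x))
# hood's near edge: side-view left outline rays at several heights
for u,v in[(410,100),(400,150),(388,200),(386,235)]:
    for z in(100,200,300,400):print((u,v),z,toh(plane(D,u,v,z)),end=" ")
    print()
E
```

```text
lamp head (array([ 363., -130.,  226.]), np.float64(0.0)) lamp base [ 372.49318387 -100.84011481   10.        ]
plate 20 [718.56605717 247.42188634] 150.93150153413558 (np.float64(-108.0), np.float64(302.0))
plate 40 [710.43414834 237.1097961 ] 142.3804340877324 (np.float64(-110.0), np.float64(289.0))
(410, 100) 100 (np.float64(-458.0), np.float64(98.0)) (410, 100) 200 (np.float64(-339.0), np.float64(112.0)) (410, 100) 300 (np.float64(-220.0), np.float64(126.0)) (410, 100) 400 (np.float64(-101.0), np.float64(140.0)) 
(400, 150) 100 (np.float64(-283.0), np.float64(119.0)) (400, 150) 200 (np.float64(-191.0), np.float64(130.0)) (400, 150) 300 (np.float64(-99.0), np.float64(141.0)) (400, 150) 400 (np.float64(-6.0), np.float64(151.0)) 
(388, 200) 100 (np.float64(-139.0), np.float64(133.0)) (388, 200) 200 (np.float64(-69.0), np.float64(141.0)) (388, 200) 300 (np.float64(2.0), np.float64(150.0)) (388, 200) 400 (np.float64(73.0), np.float64(159.0)) 
(386, 235) 100 (np.float64(-57.0), np.float64(153.0)) (386, 235) 200 (np.float64(1.0), np.float64(158.0)) (386, 235) 300 (np.float64(59.0), np.float64(164.0)) (386, 235) 400 (np.float64(117.0), np.float64(169.0))
```

Units first: shifts go in cm and turns go in units of 0.25 rad. So 100 mm is 10, -68 mm is -6.8, -1 rad is -4.

Call:
run_rows:
  ticks: "-1.7 0.9 2.5 -0.5 | -3.4 1.8 5 -1 | -5.1 2.7 7.5 -1.5 | -6.8 3.7 10 -2 | -6.8 3.7 10 -2.5 | -6.8 3.7 10 -3 | -6.8 3.7 10 -3.5 | -6.8 3.7 10 -4"
  finger_gap: 0.45

```text
time_s: 0.82
tcp_pos: [611.7, -68.2, 203.0]
tcp_rot: [-0.875, -3.016, 0.0]
wrist_force: [0.4, -0.6, -0.5]
width: 0.449
finger_force: 0.0
```

Call:
run_rows:
  ticks: "0 0 0 -0.5 | 0 0 0 -1 | 0 0 0 -1.5 | 0 0 0 -2 | 0 0 0 -2.5 | 0 0 0 -3 | 0 0 0 -3.5 | 0 0 0 -4"

```text
time_s: 1.48
tcp_pos: [611.8, -68.0, 203.5]
tcp_rot: [0.678, -3.067, -0.001]
wrist_force: [-0.2, -0.5, 0.1]
width: 0.449
finger_force: 0.0
```

Call:
run_rows:
  ticks: "0 0 0 -0.5 | 0 0 0 -1 | 0 0 0 -1.5 | 0 0 0 -2 | 0 0 0 -2.428 | 0 0 0 -2.428 | 0 0 0 -2.428"

```text
time_s: 2.07
tcp_pos: [611.9, -68.0, 203.6]
tcp_rot: [1.552, -2.731, -0.001]
wrist_force: [-0.2, 0.0, 0.1]
width: 0.449
finger_force: 0.0
```

```bash
python3 - <<'E'
from det import *
goto(-40,-24,103,np.pi)
f=robot.grab_frame("wrist");c=robot.camera_params("wrist");cv2.imwrite("pics/w1.png",f)
print([proj(c,[*hw(-40,-24),z]) for z in(26,49)])
E
```

```text
shift [  0.2   0.5 100.6] turn -0.003 t 2.07 F [-0.2  0.   0.1] j6 -1.27
[array([318.16120536, 201.62052871]), array([318.26750048, 210.04540655])]
```

View pics/w1.png

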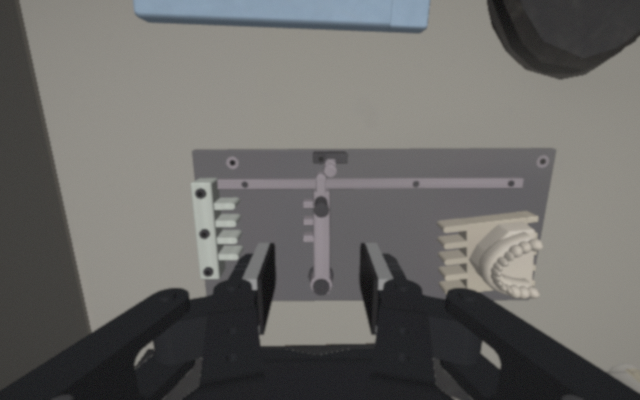

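The view is aligned with the holder. The knob is at (321,206) where (318,210) was predicted, the pivot at (321,286), the fence row at ~188, and the model at right (440–540, 212–297). I'll refine the holder pose with these.

```bash
python3 - <<'E'
from det import *
f=cv2.imread("pics/w1.png");c=robot.camera_params("wrist")
def toh(q):
    d=np.array(q[:2])-p[:2];k,s=np.cos(p[2]),np.sin(p[2]);return np.round([k*d[0]+s*d[1],-s*d[0]+k*d[1]],1)
print("knob",toh(plane(c,321,206,49)),"corners",[toh(plane(c,u,v,8)) for u,v in[(193,150),(555,149)]],"bed edge y+",[toh(plane(c,u,301.5,8)) for u in(300,340)])
print("fence inner",[toh(plane(c,u,188.5,14)) for u in(260,500)],"fins",[toh(plane(c,239,v,26)) for v in(204,222,240,256)])
m=((f[...,2].astype(int)>f[...,0]+12)&(f[...,2]>110)).astype(np.uint8)*255;m[:200]=0;m[305:]=0;m[:,:430]=0
k,P,r=rect(c,m,24);b=np.array([toh(q) for q in cv2.boxPoints(r)]);print("model",b.tolist(),r)
E
```

```text
knob [-41.9 -26.9] corners [array([ 58.2, -61.6]), array([-226.2,  -61.3])] bed edge y+ [array([-23.6,  72.6]), array([-59.2,  72.7])]
fence inner [array([  6. , -31.7]), array([-184.,  -31.])] fins [array([ 20.5, -22.3]), array([21.4, -7.9]), array([22.4,  7. ]), array([23.3, 20.6])]
model [[-215.0, -16.9], [-133.5, -7.6], [-142.3, 69.1], [-223.8, 59.8]] ((517.4860229492188, 45.86958312988281), (77.28346252441406, 82.03311920166016), 65.91063690185547)
```

```bash
python3 - <<'E'
from det import *
q=p.copy();q[:2]=hw(-1.5,-0.5);np.save("holder.npy",q)
E
python3 - <<'E'
from det import *
goto(-40,-24,103,np.pi)
E
```

```text
shift [  0.7   2.  100.7] turn -0.003 t 2.12 F [ 1.  -0.3  0.4] j6 -1.27
```

Call:
run_rows:
  ticks: "0.05 0.15 3.3 0 | 0.05 0.2 6.6 0 | 0.05 0.2 9 0 | 0.05 0.2 10 0 | 0.05 0.2 10 0"

```text
time_s: 2.53
tcp_pos: [608.1, -67.0, 101.0]
tcp_rot: [1.552, -2.727, -0.006]
wrist_force: [-0.7, -0.1, 0.0]
width: 0.449
finger_force: 0.0
```

Call:
run_rows:
  ticks: "0 0 0 0 | 0 0 0 0 | 0 0 0 0 | 0 0 0 0 | 0 0 0 0 | 0 0 0 0"
  finger_gap: 0

```text
time_s: 3.03
tcp_pos: [609.7, -66.8, 105.8]
tcp_rot: [-1.556, 2.729, 0.001]
wrist_force: [-4.2, 2.9, 2.6]
width: 0.086
finger_force: 58.7
```

```bash
python3 - <<'E'
from det import *
goto(-40,-24,103,np.pi)
E
```

```text
shift [ 0.5 -0.4  2.8] turn -0.0 t 3.03 F [-4.2  2.9  2.6] j6 -1.28
```

Call:
run_rows:
  ticks: "-0.04 0.7 0 0.4 | -0.14 1.39 0 0.8 | -0.31 2.07 0 1.2 | -0.55 2.73 0 1.6 | -0.86 3.36 0 2 | -1.22 3.95 0 2.4 | -1.22 3.95 0 2.4"

```text
time_s: 3.62
tcp_pos: [582.1, -36.6, 105.8]
tcp_rot: [-0.676, 3.067, -0.002]
wrist_force: [-4.9, -0.9, 4.9]
width: 0.079
finger_force: 59.7
```

```bash
python3 - <<'E'
from det import *
for t in(.6,1.2,1.65):goto(-40-70*np.sin(t),46-70*np.cos(t),103,np.pi-t)
E
```

```text
shift [ 0.2 -0.2  2.8] turn -0.003 t 3.62 F [-4.9 -0.9  4.9] j6 -0.63
shift [-12.   39.3   2.7] turn 0.597 t 3.62 F [-4.9 -0.9  4.9] j6 -0.63
shift [-34.8  60.6   2.7] turn 1.047 t 3.62 F [-4.9 -0.9  4.9] j6 -0.63
```

Call:
run_rows:
  ticks: "-0.04 0.7 0 0.4 | -0.14 1.39 0 0.8 | -0.31 2.07 0 1.2 | -0.55 2.73 0 1.6 | -0.86 3.36 0 2 | -1.22 3.95 0 2.4 | -1.22 3.95 0 2.4"

```text
time_s: 4.2
tcp_pos: [576.2, 5.1, 105.7]
tcp_rot: [-0.257, -3.131, -0.001]
wrist_force: [-7.3, 0.6, 8.6]
width: 0.08
finger_force: 60.2
```

Call:
run_rows:
  ticks: "-0.04 0.7 0 0.4 | -0.14 1.39 0 0.8 | -0.31 2.07 0 1.2 | -0.55 2.73 0 1.6 | -0.7 3.04 0 1.8 | -0.7 3.04 0 1.8"

```text
time_s: 4.7
tcp_pos: [588.5, 34.3, 105.7]
tcp_rot: [-0.946, -2.995, -0.003]
wrist_force: [-6.2, 2.9, 8.2]
width: 0.08
finger_force: 60.1
```

```bash
python3 - <<'E'
from det import *
for t in(1.65,):goto(-40-70*np.sin(t),46-70*np.cos(t),103,np.pi-t)
E
```

```text
shift [-0.5 -1.3  2.7] turn 0.002 t 4.7 F [-6.2  2.9  8.2] j6 0.53
```

Scaled: -110 mm is -11, -80 mm is -8.

Call:
run_rows:
  ticks: "0 0 0 0 | 0 0 0 0 | 0 0 0 0 | 0 0 -2 0 | 0 0 -5 0 | 0 0 -8 0 | 0 0 -11 0 | 0 0 -11 0"
  finger_gap: 0.45

```text
time_s: 5.37
tcp_pos: [592.0, 32.4, 220.9]
tcp_rot: [0.945, 2.984, 0.004]
wrist_force: [0.8, -0.5, 0.7]
width: 0.45
finger_force: 0.0
```

```bash
python3 - <<'E'
from det import *
goto(-180,23,210,np.pi/2+.12)
E
```

```text
shift [ 71.3 -35.8   9.9] turn -0.199 t 5.37 F [ 0.8 -0.5  0.7] j6 0.53
```

Scaled: 71 mm is 7.1, -36 mm is -3.6, -0.199 rad is -0.796.

Call:
run_rows:
  ticks: "2.4 -1.2 0.3 -0.28 | 4.8 -2.4 0.7 -0.56 | 7.1 -3.6 1 -0.796 | 7.1 -3.6 1 -0.796 | 7.1 -3.6 1 -0.796"
  finger_gap: 1

```text
time_s: 5.78
tcp_pos: [508.9, 44.5, 203.8]
tcp_rot: [0.647, 3.074, -0.0]
wrist_force: [0.3, 0.2, 0.2]
width: 1.002
finger_force: 0.0
```

```bash
python3 - <<'E'
from det import *
goto(-180,23,210,np.pi/2+.12)
c=robot.camera_params("wrist");f=robot.grab_frame("wrist");cv2.imwrite("pics/w2.png",f)
g=robot.grab_frame("scene");cs=robot.camera_params("scene");cv2.imwrite("pics/s2.png",cv2.resize(g[130:260,240:400],None,fx=4,fy=4,interpolation=cv2.INTER_CUBIC))
E
```

```text
shift [-4.1  1.5 -6.2] turn -0.001 t 5.78 F [0.3 0.2 0.2] j6 0.34
```

View pics/w2.png

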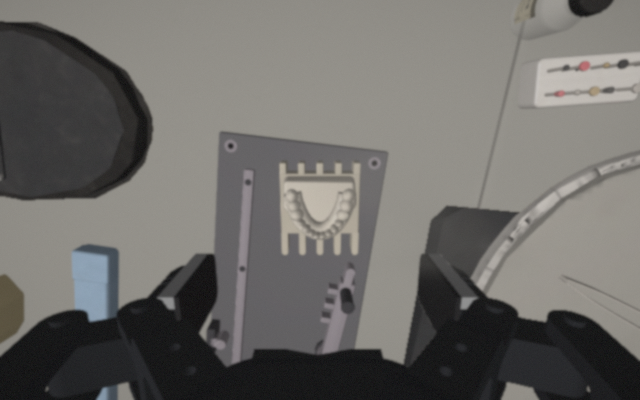

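The model sits square in this view: ribs at row 163, fin tips at row 254, sides at columns 280–360. The arm is swung open with its nose at (350,268) and the post at (347,300).

```bash
python3 - <<'E'
from det import *
f=cv2.imread("pics/w2.png");c=robot.camera_params("wrist")
def toh(q):
    d=np.array(q[:2])-p[:2];k,s=np.cos(p[2]),np.sin(p[2]);return np.round([k*d[0]+s*d[1],-s*d[0]+k*d[1]],1)
m=((f[...,2].astype(int)>f[...,0]+12)&(f[...,2]>110)).astype(np.uint8)*255;m[:155]=0;m[262:]=0;m[:,:270]=0;m[:,370:]=0
k,P,r=rect(c,m,24);b=np.array([toh(q) for q in cv2.boxPoints(r)]);print(b.tolist(),r[1],b.mean(0))
print("fence inner",[toh(plane(c,u,v,14)) for u,v in[(254,172),(243,360)]],"nose",toh(plane(c,350,267,26)))
goto(*(b.mean(0)+[-4,-.5]),86,np.pi/2+.12)
E
```

```text
[[-207.7, -10.0], [-133.9, -1.3], [-141.2, 59.8], [-215.0, 51.1]] (61.51106643676758, 74.33208465576172) [-174.45   24.9 ]
fence inner [array([-196. ,  -29.4]), array([-20.3, -27.3])] nose [-130.1   55. ]
shift [ -3.3   2.  118.5] turn -0.001 t 5.88 F [0.3 0.4 0.6] j6 0.34
```

Call:
run_rows:
  ticks: "-0.3 0 3.5 0 | -0.3 0 7 0 | -0.3 0 10 0 | -0.3 0 11.5 0 | -0.3 0 11.8 0 | -0.3 0 11.8 0 | -0.3 0 11.8 0"

```text
time_s: 6.47
tcp_pos: [514.1, 43.0, 86.7]
tcp_rot: [0.647, 3.072, 0.0]
wrist_force: [0.2, -1.1, 0.8]
width: 1.0
finger_force: 0.0
```

Call:
run_rows:
  ticks: "0 0 0 0 | 0 0 0 0 | 0 0 0 0 | 0 0 0 0 | 0 0 0 0 | 0 0 0 0"
  finger_gap: 0.5

```text
time_s: 6.97
tcp_pos: [513.9, 43.3, 88.2]
tcp_rot: [0.646, 3.07, 0.001]
wrist_force: [-0.7, 0.4, 7.9]
width: 0.683
finger_force: 62.3
```

```bash
python3 - <<'E'
from det import *
goto(-180,-1,85,np.pi/2)
E
```

```text
shift [  3.9 -23.3   3.1] turn 0.119 t 6.97 F [-0.7  0.4  7.9] j6 0.34
```

Scaled: 1 mm is 0.1, -20 mm is -2, 0.119 rad is 0.476.

Call:
run_rows:
  ticks: "0 -0.6 0 0.12 | 0 -1.2 0 0.28 | 0.1 -1.7 0 0.4 | 0.1 -2 0 0.476 | 0.1 -2 0 0.476 | 0.1 -2 0 0.476"

```text
time_s: 7.47
tcp_pos: [505.8, 25.3, 88.2]
tcp_rot: [0.828, 3.025, 0.003]
wrist_force: [2.5, 2.6, 7.7]
width: 0.684
finger_force: 63.5
```

Call:
run_rows:
  ticks: "0 -0.2 0 0 | 0 -0.2 0 0 | 0 -0.4 0 0 | 0 -0.4 0 0 | 0 -0.4 0 0"

```text
time_s: 7.88
tcp_pos: [504.1, 22.3, 88.2]
tcp_rot: [0.826, 3.025, 0.005]
wrist_force: [2.9, 4.5, 7.3]
width: 0.683
finger_force: 63.4
```

```bash
python3 - <<'E'
from det import *
goto(-120,-1,85,np.pi/2)
k=R.from_rotvec([0,0,p[2]]).as_matrix();print(k.T@robot.get_obs()["wrist_force"])
E
```

```text
shift [-56.7  -0.5   3.5] turn 0.001 t 7.88 F [2.9 4.5 7.3] j6 0.42
[0.16647305 5.34069888 7.31201029]
```

Call:
run_rows:
  ticks: "0 -0.2 0 0 | 0 -0.3 0 0 | 0 -0.3 0 0 | 0 -0.3 0 0 | 0 -0.3 0 0"

```text
time_s: 8.3
tcp_pos: [503.6, 21.4, 88.4]
tcp_rot: [0.824, 3.024, 0.012]
wrist_force: [6.2, 10.8, 4.7]
width: 0.684
finger_force: 63.3
```

```bash
python3 - <<'E'
from det import *
goto(-120,-1,85,np.pi/2)
k=R.from_rotvec([0,0,p[2]]).as_matrix();print(k.T@robot.get_obs()["wrist_force"],robot.get_obs()["torque"])
f=robot.grab_frame("wrist");cv2.imwrite("pics/w3.png",f[100:360,150:490])
E
```

```text
shift [-56.7   0.4   3.7] turn 0.002 t 8.3 F [ 6.2 10.8  4.7] j6 0.41
[-0.20049581 12.42973865  4.73504988] [ 2.21287425 -1.08093036 -0.06269001]
```

View pics/w3.png

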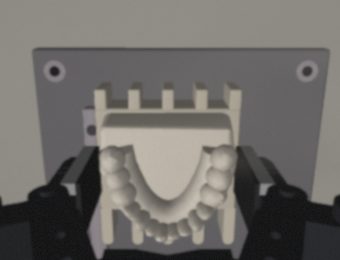

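Contact with the fence is confirmed: the lateral force rose to 12 N, and the picture shows the model square in the pads. The swung arm leaves no room for the left finger farther on, so I'll release and push from behind with both fingers.

Scaled: 2 mm is 0.2.

Call:
run_rows:
  ticks: "0 0.2 0 0 | 0 0.2 0 0 | 0 0.2 0 0"

```text
time_s: 8.6
tcp_pos: [503.8, 21.8, 88.2]
tcp_rot: [0.826, 3.025, 0.006]
wrist_force: [3.3, 5.4, 6.9]
width: 0.684
finger_force: 63.6
```

Call:
run_rows:
  ticks: "0 0 0 0 | 0 0 0 0 | 0 0 0 0 | 0 0 0 0 | 0 0 -2 0 | 0 0 -5.5 0 | 0 0 -5.5 0 | 0 0 -5.5 0"
  finger_gap: 1

```text
time_s: 9.27
tcp_pos: [502.3, 20.7, 142.7]
tcp_rot: [0.828, 3.026, 0.001]
wrist_force: [0.2, -0.8, -0.8]
width: 1.001
finger_force: 0.0
```

```bash
python3 - <<'E'
from det import *
goto(-238,-1,140,np.pi/2);goto(-238,-1,89,np.pi/2)
E
```

```text
shift [60.6  1.8  2.5] turn 0.0 t 9.27 F [ 0.2 -0.8 -0.8] j6 0.42
shift [60.8  1.7 53.5] turn 0.0 t 9.27 F [ 0.2 -0.8 -0.8] j6 0.42
```

Scaled: 1 mm is 0.1, 61 mm is 6.1.

Call:
run_rows:
  ticks: "3 0.1 0 0 | 6.1 0.1 0 0 | 6.1 0.1 0 0 | 6.1 0.1 2 0 | 6.1 0.1 4.5 0 | 6.1 0.1 5.3 0 | 6.1 0.1 5.3 0 | 6.1 0.1 5.3 0"
  finger_gap: 0.3

```text
time_s: 9.93
tcp_pos: [448.2, 52.9, 87.3]
tcp_rot: [-0.828, -3.028, 0.001]
wrist_force: [0.6, -1.4, 1.0]
width: 0.3
finger_force: 0.0
```

```bash
python3 - <<'E'
from det import *
goto(-238,-1,89,np.pi/2)
f=robot.grab_frame("wrist");cv2.imwrite("pics/w4.png",f[100:400,100:540])
E
```

```text
shift [-2.4  1.6 -1.7] turn 0.0 t 9.93 F [ 0.6 -1.4  1. ] j6 0.47
```

View pics/w4.png

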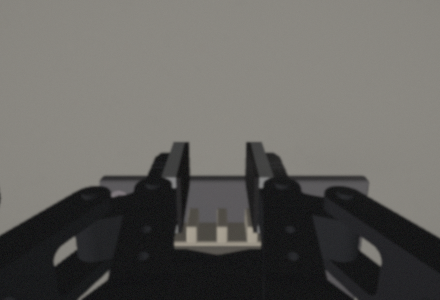

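The pads stand behind the ribs (ribs at columns 193, 223, 251 of the crop; pads at 180 and 255). I'll narrow the opening slightly so each pad bears on a ±14 rib, and push.

Scaled: -14 mm is -1.4, 1.5 mm is 0.15.

Call:
run_rows:
  ticks: "0 0.15 0 0 | -0.4 0.15 0 0 | -0.9 0.15 0 0 | -1.4 0.15 0 0 | -2 0.15 0 0 | -2.6 0.15 0 0 | -3.3 0.15 0 0 | -4 0.15 0 0"
  finger_gap: 0.25

```text
time_s: 10.65
tcp_pos: [484.0, 33.9, 87.8]
tcp_rot: [-0.828, -3.029, -0.001]
wrist_force: [-3.1, 2.6, 4.0]
width: 0.249
finger_force: 2.2
```

```bash
python3 - <<'E'
from det import *
goto(-43,-1,89,np.pi/2)
k=R.from_rotvec([0,0,p[2]]).as_matrix();print(k.T@robot.get_obs()["wrist_force"])
E
```

```text
shift [-156.9   -0.3   -1.5] turn 0.001 t 10.65 F [-3.1  2.6  4. ] j6 0.44
[-4.00398874  0.65236565  3.97528756]
```

Scaled: -84 mm is -8.4, -72 mm is -7.2.

Call:
run_rows:
  ticks: "-1.2 0 0 0 | -2.4 0 0 0 | -3.6 0 0 0 | -4.8 0 0 0 | -6 0 0 0 | -7.2 0 0 0 | -8.4 0 0 0 | -8.4 0 0 0"

```text
time_s: 11.32
tcp_pos: [559.7, -10.7, 88.1]
tcp_rot: [0.83, 3.026, -0.001]
wrist_force: [1.3, -0.3, -0.3]
width: 0.252
finger_force: 0.0
```

```bash
python3 - <<'E'
from det import *
goto(-43,-1,89,np.pi/2)
k=R.from_rotvec([0,0,p[2]]).as_matrix();print(k.T@robot.get_obs()["wrist_force"])
g=robot.grab_frame("scene");cv2.imwrite("pics/s5.png",cv2.resize(g[120:260,240:400],None,fx=4,fy=4,interpolation=cv2.INTER_CUBIC))
h=robot.grab_frame("side");cv2.imwrite("pics/d5.png",cv2.resize(h[150:300,250:400],None,fx=4,fy=4,interpolation=cv2.INTER_CUBIC))
E
```

```text
shift [-69.   -0.3  -0.6] turn -0.001 t 11.32 F [ 1.3 -0.3 -0.3] j6 0.37
[ 1.27659833  0.35256387 -0.28399472]
```

View pics/d5.png

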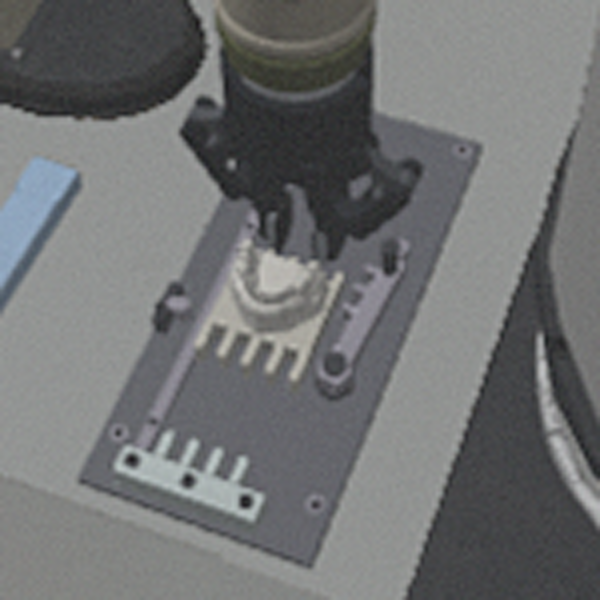

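The side view shows the model square on the fence, its fin tips (200–300, 345–380) lined up with the comb gaps, and the arm swung clear. I'll carry on.

Scaled: -49 mm is -4.9, -42 mm is -4.2.

Call:
run_rows:
  ticks: "-0.7 0 0 0 | -1.4 0 0 0 | -2.1 0 0 0 | -2.8 0 0 0 | -3.5 0 0 0 | -4.2 0 0 0 | -4.9 0 0 0 | -4.9 0 0 0"

```text
time_s: 12.08
tcp_pos: [600.5, -34.8, 88.2]
tcp_rot: [0.829, 3.028, -0.0]
wrist_force: [-0.3, -0.0, 0.2]
width: 0.251
finger_force: 0.0
```

```bash
python3 - <<'E'
from det import *
goto(-43,-1,89,np.pi/2)
k=R.from_rotvec([0,0,p[2]]).as_matrix();print(k.T@robot.get_obs()["wrist_force"])
E
```

```text
shift [-21.6  -0.4  -0.8] turn -0.0 t 12.08 F [-0.3 -0.   0.2] j6 0.34
[-0.24140337 -0.14340943  0.23671244]
```

Call:
run_rows:
  ticks: "-0.4 0 0 0 | -0.8 0 0 0 | -1.2 0 0 0 | -1.6 0 0 0 | -2 0 0 0 | -2 0 0 0 | -2 0 0 0"

```text
time_s: 12.67
tcp_pos: [616.8, -44.4, 88.0]
tcp_rot: [0.829, 3.029, -0.0]
wrist_force: [-1.5, 0.1, -0.3]
width: 0.25
finger_force: 0.0
```

```bash
python3 - <<'E'
from det import *
goto(-43,-1,89,np.pi/2)
k=R.from_rotvec([0,0,p[2]]).as_matrix();print(k.T@robot.get_obs()["wrist_force"])
E
```

```text
shift [-2.8 -0.4 -1. ] turn 0.0 t 12.67 F [-1.5  0.1 -0.3] j6 0.33
[-1.33373619 -0.7227358  -0.31354401]
```

Nearly home and there is little force yet. I'll press on gently until it meets the stop.

Call:
run_rows:
  ticks: "-0.2 0 0 0 | -0.4 0 0 0 | -0.6 0 0 0 | -0.8 0 0 0 | -0.8 0 0 0 | -0.8 0 0 0"

```text
time_s: 13.17
tcp_pos: [619.2, -46.0, 87.7]
tcp_rot: [-0.824, -3.023, -0.003]
wrist_force: [-11.0, 7.1, 9.7]
width: 0.252
finger_force: 6.6
```

```bash
python3 - <<'E'
from det import *
goto(-43,-1,89,np.pi/2)
k=R.from_rotvec([0,0,p[2]]).as_matrix();print(k.T@robot.get_obs()["wrist_force"])
h=robot.grab_frame("side");cv2.imwrite("pics/d6.png",cv2.resize(h[190:300,260:370],None,fx=5,fy=5,interpolation=cv2.INTER_CUBIC))
E
```

```text
shift [ 0.1 -0.4 -1.3] turn 0.002 t 13.17 F [-11.    7.1   9.7] j6 0.33
[-13.03727514   0.51539611   9.74708748]
```

View pics/d6.png

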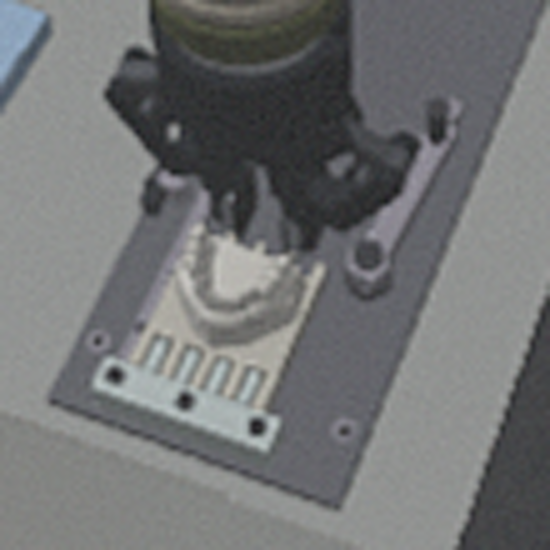

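Home: the fins are fully seated in the comb (gaps filled at 150–250, 360–385), with 13 N against the stop. I'll back off and return to the post.

Units first: shifts go in cm and turns go in units of 0.25 rad. So -30 mm is -3, 25 mm is 2.5.

Call:
run_rows:
  ticks: "1 0 0 0 | 2 0 0 0 | 2.5 0 -3 0 | 2.5 0 -6 0 | 2.5 0 -6 0 | 2.5 0 -6 0"
  finger_gap: 0.45

```text
time_s: 13.72
tcp_pos: [603.3, -35.8, 150.5]
tcp_rot: [0.827, 3.024, 0.0]
wrist_force: [0.6, 0.2, -0.9]
width: 0.449
finger_force: 0.0
```

```bash
python3 - <<'E'
from det import *
t=1.65;goto(-40-70*np.sin(t),46-70*np.cos(t),145,np.pi-t)
f=robot.grab_frame("wrist");c=robot.camera_params("wrist")
g=cv2.cvtColor(f,cv2.COLOR_BGR2GRAY);u,v=proj(c,[*hw(-40-70*np.sin(t),46-70*np.cos(t)),49]);print(u,v)
E
```

```text
shift [48.1 51.5  5.3] turn 0.08 t 13.72 F [ 0.6  0.2 -0.9] j6 0.34
420.1919218931678 150.07197285322528
```

Scaled: 48 mm is 4.8, 52 mm is 5.2, 0.08 rad is 0.32.

Call:
run_rows:
  ticks: "1.2 1.3 0 0.08 | 2.4 2.6 0 0.16 | 3.6 3.9 0 0.24 | 4.8 5.2 0 0.32 | 4.8 5.2 0 0.32 | 4.8 5.2 0 0.32"

```text
time_s: 14.27
tcp_pos: [585.8, 34.5, 146.7]
tcp_rot: [-0.946, -2.994, 0.001]
wrist_force: [0.4, -0.1, -0.6]
width: 0.452
finger_force: 0.0
```

```bash
python3 - <<'E'
from det import *
t=1.65;goto(-40-70*np.sin(t),46-70*np.cos(t),104,np.pi-t)
f=robot.grab_frame("wrist");cv2.imwrite("pics/w7.png",f)
E
```

```text
shift [-2.9  0.3 42.7] turn 0.001 t 14.27 F [ 0.4 -0.1 -0.6] j6 0.53
```

View pics/w7.png

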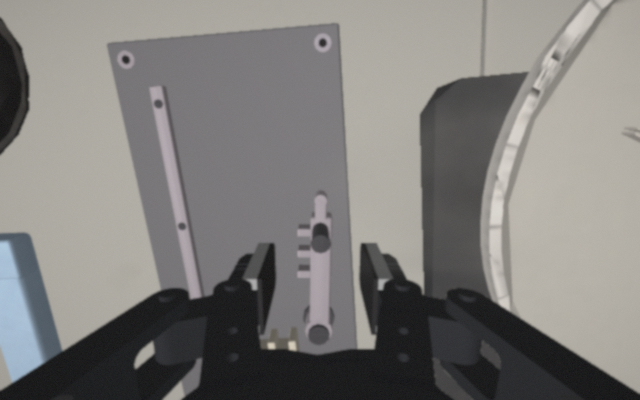

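The post (320,238) is centred between the pads, so I'll descend and grip.

Scaled: 41 mm is 4.1, 30 mm is 3.

Call:
run_rows:
  ticks: "-0.25 0.05 1.5 0 | -0.25 0.05 3 0 | -0.25 0.05 4.1 0 | -0.25 0.05 4.1 0 | -0.25 0.05 4.1 0"

```text
time_s: 14.73
tcp_pos: [588.1, 32.2, 106.0]
tcp_rot: [-0.95, -2.992, 0.001]
wrist_force: [-0.0, -0.1, 0.4]
width: 0.45
finger_force: 0.0
```

Call:
run_rows:
  ticks: "0 0 0 0 | 0 0 0 0 | 0 0 0 0 | 0 0 0 0 | 0 0 0 0 | 0 0 0 0"
  finger_gap: 0

```text
time_s: 15.23
tcp_pos: [589.3, 32.7, 107.8]
tcp_rot: [0.949, 2.993, 0.0]
wrist_force: [-0.5, -1.1, 4.5]
width: 0.074
finger_force: 58.8
```

```bash
python3 - <<'E'
from det import *
t=1.65;goto(-40-70*np.sin(t),46-70*np.cos(t),104,np.pi-t)
for t in(1.05,):goto(-40-70*np.sin(t),46-70*np.cos(t),104,np.pi-t)
E
```

```text
shift [ 1.1 -0.4  3.8] turn -0.001 t 15.23 F [-0.5 -1.1  4.5] j6 0.53
shift [-11.1 -39.9   3.8] turn -0.601 t 15.23 F [-0.5 -1.1  4.5] j6 0.53
```

Scaled: -39.5 mm is -3.95, -33.6 mm is -3.36, -0.6 rad is -2.4.

Call:
run_rows:
  ticks: "-0.04 -0.7 0 -0.4 | -0.14 -1.39 0 -0.8 | -0.31 -2.07 0 -1.2 | -0.55 -2.73 0 -1.6 | -0.86 -3.36 0 -2 | -1.22 -3.95 0 -2.4 | -1.22 -3.95 0 -2.4"

```text
time_s: 15.82
tcp_pos: [576.9, -7.1, 107.8]
tcp_rot: [0.019, 3.139, 0.0]
wrist_force: [1.0, 0.9, 4.7]
width: 0.079
finger_force: 58.8
```

Call:
run_rows:
  ticks: "-0.04 -0.7 0 -0.4 | -0.14 -1.39 0 -0.8 | -0.31 -2.07 0 -1.2 | -0.55 -2.73 0 -1.6 | -0.86 -3.36 0 -2 | -1.22 -3.95 0 -2.4 | -1.22 -3.95 0 -2.4"

```text
time_s: 16.4
tcp_pos: [589.4, -46.1, 107.8]
tcp_rot: [-0.906, 3.004, -0.0]
wrist_force: [2.9, 3.6, 5.3]
width: 0.081
finger_force: 58.9
```

```bash
python3 - <<'E'
from det import *
for t in(.45,.2,0):goto(-40-70*np.sin(t),46-70*np.cos(t),104,np.pi-t)
E
```

```text
shift [1.8 1.3 3.7] turn -0.001 t 16.4 F [2.9 3.6 5.3] j6 -0.8
shift [ -0.3 -16.    3.8] turn -0.251 t 16.4 F [2.9 3.6 5.3] j6 -0.8
shift [ -5.1 -29.1   3.8] turn -0.451 t 16.4 F [2.9 3.6 5.3] j6 -0.8
```

Call:
run_rows:
  ticks: "-0.04 -0.7 0 -0.4 | -0.12 -1.39 0 -0.8 | -0.27 -2.07 0 -1.2 | -0.45 -2.6 0 -1.6 | -0.6 -3 0 -1.8 | -0.6 -3.3 0 -1.8 | -0.6 -3.3 0 -1.8 | -0.6 -3.3 0 -1.8"

```text
time_s: 17.07
tcp_pos: [610.5, -66.0, 107.5]
tcp_rot: [-1.551, 2.727, 0.011]
wrist_force: [-0.1, 14.2, 8.7]
width: 0.079
finger_force: 59.6
```

```bash
python3 - <<'E'
from det import *
goto(-40,-24,104,np.pi)
k=R.from_rotvec([0,0,p[2]]).as_matrix();print(k.T@robot.get_obs()["wrist_force"])
E
```

```text
shift [ 1.7 -0.2  3.5] turn -0.003 t 17.07 F [-0.1 14.2  8.7] j6 -1.28
[-7.30744858 12.21619416  8.73701568]
```

Call:
run_rows:
  ticks: "0 0 0 0 | 0 0 0 0 | 0 0 0 0 | 0 0 0 0 | 0 0 -3 0 | 0 0 -6 0 | 0 0 -10 0 | 0 0 -10 0"
  finger_gap: 0.45

```text
time_s: 17.73
tcp_pos: [613.3, -70.3, 214.2]
tcp_rot: [-1.546, 2.727, -0.011]
wrist_force: [1.5, -0.3, 1.2]
width: 0.454
finger_force: 0.0
```

Call:
run_rows:
  ticks: "0 0 0 0 | 0 0 0 0 | 0 0 0 0"

```text
time_s: 17.98
tcp_pos: [609.7, -69.9, 205.1]
tcp_rot: [1.552, -2.729, -0.003]
wrist_force: [0.2, -0.1, 0.1]
width: 0.451
finger_force: 0.0
```

```bash
python3 - <<'E'
from det import *
f=robot.grab_frame("wrist");cv2.imwrite("pics/w8.png",f)
goto(-40,-24,104,np.pi)
E
```

```text
shift [ -2.3   0.7 100.9] turn -0.002 t 18.03 F [ 0.8 -0.2  0.1] j6 -1.28
```

View pics/w8.png

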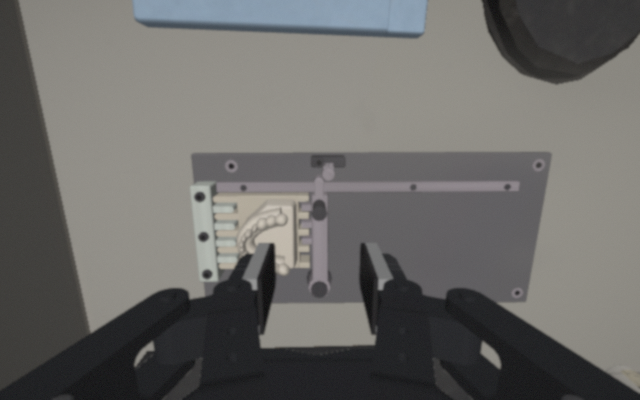

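The arm lies straight across the bed (post (319,209), pivot (319,288)), with its nose in the catch exactly as at the start. The model's fins are fully in the comb and the arm's fins are in the ribs. I'll hand it in.

```bash
python3 -c "
from rig import robot
print(robot.sign_off())"
```

```text
the job is handed in; nothing more can be done
None
```

The ribbed model is home in the comb, the locking arm is swung back and appears snapped in its catch, and everything is released; I handed the job in at about 18 s, and the sign-off returned no verdict.

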